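# Find the objective barrel that still has its lenses

## Task

Swing the lid of the grey instrument case open until it rests on its stop. Of the two look-alike objective barrels inside, one still has its heavy lenses and one is an empty shell: lift each in turn out of its well to feel its weight, put the lighter one back standing in a well of the case, and finish while holding the heavier one up in the gripper, upright and still, about 15 cm above the middle of the white paper sheet. Keep both barrels upright throughout, leave the lid open and the other things on the desk where they are, and do not put the heavier barrel down at the end.

Things in the scene. Friction and masses are not known exactly. Their poses are not given: they have to be found in the camera images.
- case: open grey box, 150 (x) x 250 (y) x 80 (z) mm outside, 5 mm walls, fixed to the desk; origin at the centre of its underside, its -x side faces the robot and the lid is hinged along the top of its +x side. Inside, on the 5 mm floor, an 8 mm black insert with two round wells 46 mm across and 8 mm deep, each for a barrel's foot
- lid (a joint): opening angle of the case's lid in rad: 0 closed, 1.8 on its stop (leaning slightly back beyond upright). The hinge is stiff (about 0.2 N m): the lid stays where it is left. It may start slightly ajar. The lid is a plate 150 x 250 x 8 mm of 200 g
- hinge_line (a point): middle of the hinge line, on the top of the case's +x side, 80 mm above the desk; axes as the case. The lid turns about the case's y axis through this point
- tab (a point): centre of the black pull tab that stands out from the middle of the lid's front edge: the tab is 12 mm wide (along the case's y), 18 mm high and reaches 32 mm beyond the lid's edge; this point lies 18 mm beyond the edge, 168 mm from the hinge line. It moves and turns with the lid
- well_left (a point): centre of the bottom of the well at the case's +y side; a barrel's foot stands on it, its centre then 31 mm above this point
- well_right (a point): centre of the bottom of the well at the case's -y side, 104 mm from the other
- barrel_u_center (a point): centre (31 mm above the foot) of one of two look-alike upright objective barrels, 62 mm high: dark foot flange 38 mm across, 8 mm high; bright steel body 32 mm across up to 52 mm; dark nose 24 mm across. z axis up along the barrel. It starts standing in one of the two wells (which one varies), under the lid. Barrels weigh 100 to 450 g; the two differ by over 110 g, unseen
- barrel_v_center (a point): centre (31 mm above the foot) of one of two look-alike upright objective barrels, 62 mm high: dark foot flange 38 mm across, 8 mm high; bright steel body 32 mm across up to 52 mm; dark nose 24 mm across. z axis up along the barrel. It starts standing in one of the two wells (which one varies), under the lid. Barrels weigh 100 to 450 g; the two differ by over 110 g, unseen
- paper_sheet: white paper sheet, 210 (x) x 148 (y) mm, 2 mm thick, fixed on the desk; origin at its centre
- lens_cap: black lens cap, a disc 22 mm across and 8 mm thick, lying in the case near the hinge side, midway between the wells; to be left alone
- tweezers: steel tweezers 118 mm long, 8 mm high, lying on the paper sheet; to be left alone
- petri_dish: shallow glass dish 80 mm across, 15 mm high; to be left alone
- dropper_bottle: small amber bottle with a black cap, 36 mm across, 85 mm high; to be left alone
- slide_box: black slide box 85 x 95 mm, 32 mm high; to be left alone
- eyepiece: black eyepiece standing on its tube, 34 mm across, 56 mm high; to be left alone
- brush: small lens brush 165 mm long, 10 mm high, lying down; to be left alone

How it is judged (in metres and radians):
On the way, in this order (a step that is already met when the one before it is completed fails the run):
1. the lid is open on its stop (value of joint lid above 1.72 rad), for 0.2 s.
2. the lighter barrel has been lifted out of its well by the gripper, at least 24 mm, while the heavier one stands in the case (pressing on it with over 2.4 N) (((height (world z) of barrel_u_center above 0.06 m and contact force between the fingers and barrel_u above 0.5 N and contact force between barrel_v and case above 2.4 N) or (height (world z) of barrel_v_center above 0.06 m and contact force between the fingers and barrel_v above 0.5 N and contact force between barrel_u and case above 2.4 N))), for 0.3 s.
3. the lighter barrel (it presses on the case with under 2.4 N) stands in a well again, let go ((((horizontal distance between barrel_u_center and well_left below 0.008 m or horizontal distance between barrel_u_center and well_right below 0.008 m) and height (world z) of barrel_u_center below 0.042 m and angle between barrel_u_center's own z axis and vertical below 0.15 rad and contact force between the fingers and barrel_u below 0.1 N and contact force between barrel_u and case between 0.5 and 2.4 N) or ((horizontal distance between barrel_v_center and well_left below 0.008 m or horizontal distance between barrel_v_center and well_right below 0.008 m) and height (world z) of barrel_v_center below 0.042 m and angle between barrel_v_center's own z axis and vertical below 0.15 rad and contact force between the fingers and barrel_v below 0.1 N and contact force between barrel_v and case between 0.5 and 2.4 N))), for 0.2 s.
At the end, for the whole second after the job is handed in: Lid open (over 1.65 rad); lighter barrel released, still and upright (0.15 rad) in a well, within 8 mm of its centre; heavier barrel held by the fingers alone, still, upright within 0.25 rad, its centre 100 to 230 mm above the desk and within 60 mm horizontally of the sheet's centre (value of joint lid above 1.65 rad and ((((horizontal distance between barrel_u_center and well_left below 0.008 m or horizontal distance between barrel_u_center and well_right below 0.008 m) and height (world z) of barrel_u_center below 0.042 m and angle between barrel_u_center's own z axis and vertical below 0.15 rad and contact force between the fingers and barrel_u below 0.1 N and contact force between barrel_u and case between 0.5 and 2.4 N) and (contact force between the fingers and barrel_v above 0.8 N and height (world z) of barrel_v_center between 0.1 and 0.23 m and horizontal distance between barrel_v_center and paper_sheet below 0.06 m and angle between barrel_v_center's own z axis and vertical below 0.25 rad and linear speed of barrel_v below 0.03 m/s)) or (((horizontal distance between barrel_v_center and well_left below 0.008 m or horizontal distance between barrel_v_center and well_right below 0.008 m) and height (world z) of barrel_v_center below 0.042 m and angle between barrel_v_center's own z axis and vertical below 0.15 rad and contact force between the fingers and barrel_v below 0.1 N and contact force between barrel_v and case between 0.5 and 2.4 N) and (contact force between the fingers and barrel_u above 0.8 N and height (world z) of barrel_u_center between 0.1 and 0.23 m and horizontal distance between barrel_u_center and paper_sheet below 0.06 m and angle between barrel_u_center's own z axis and vertical below 0.25 rad and linear speed of barrel_u below 0.03 m/s)))); the arm keeps its last pose, push and grip.
It fails at once if a barrel tipped over by more than 0.8 rad (angle between any of barrel_u_center, barrel_v_center's own z axis and vertical above 0.8 rad).
It fails at once if a bystander moved by more than 30 mm (distance of any of lens_cap, tweezers, petri_dish, dropper_bottle, slide_box, eyepiece, brush from where it was at the start of the episode above 0.03 m).
It also fails if it takes over 72 s, if anything falls off the work surface, if the arm or the gripper's body presses on something with over 40 N, if the wrist force passes 120 N, or if a joint passes its speed limit or range.

## Robot

A 6-joint arm with a two-finger parallel gripper is mounted at the origin on the work surface. World frame = base frame: x ahead of the robot, y to its left, z up, the work surface at z = 0. Lengths are in mm, angles in degrees, forces in N, time in s.
With the tool pointing down it reaches from about 300 to 850 mm from the base axis. Payload 4.2 kg.
Tool frame: the origin (TCP) lies on the centre line of the jaws, within the pads' length; the fingertips stand 8 mm ahead of it and the grasp point (between the pads) lies 11 mm behind it; z points along the fingers, y is the line along which they close (so a half turn about z gives the same grasp; the last joint's range is limited). The gripper opens to 91 mm and grips with 3 to 60 N. Pads are 32 mm wide; open, the fingers measure 118 mm over their backs; the gripper's body (76 mm by 178 mm) begins 60 mm behind the grasp point.
Start: joints at [-75.229, 18.312, 89.639, -0, 72.044, -1.146], TCP at [157.691, -552.97, 221.976] pointing down, gripper open.
Joint ranges: [-177.97, 177.97], [-48.28, 115.42], [12.27, 149.76], [-77.06, 257.06], [2.81, 150.46], [-146.56, 146.56]. Speed limits (degrees/s): [147.25, 147.25, 180, 180, 180, 180].

## Interface

Orientations are given as [roll, pitch, yaw] about the fixed x, y, z axes, in that order (R = Rz(yaw) Ry(pitch) Rx(roll)).
In Python, from workcell import telemetry, eyes, ticket gives the robot as it stands. The module is installed in compiled form; this text tells all that it offers.
- The arm moves only by the shell command python3 -m crank 'ROWS' [OPENING] [FORCE]. ROWS is JSON, a list of rows, each an object of numbers: "dx", "dy", "dz": the shift along the world's x, y, z normalised to -1 to 1, where 1 is 80 cm; "yaw": the turn about the world's z normalised to -1 to 1, where 1 is 5 degrees. A call has 1 to 10 rows; each row shifts and turns the commanded pose from where the row before left it; what a row does not reach is not made up. A row lasts 1/8 s, in which the tool goes at most 62.5 mm and 10.7 degrees, less where a joint would pass 70% of its speed; a pose out of reach is approached as far as the arm can. A call with a number of a shift or a turn outside -1 to 1 is refused whole. A call with a gripper value outside its range is refused whole. OPENING is the opening, from 0 (shut) to 1 (fully open), set as the call begins (- or left out, the last holds). The fingers move at their own pace and stop on an object; FORCE is the grip in N (left out, the last holds). Time passes only in rows, so rows that do not move let the fingers close. It gives the time, the measured TCP pose, the force, the opening and the grip force at its end, in the units of the state.
- telemetry.state(): the state, without advancing time (a new reading comes with each control period).
- eyes.grab_frame(name): name is "side" or "top" or "wrist"; returns the picture (384x512x3 uint8, red, green, blue); there is no depth.
- eyes.calibration(name): a dict with "camera_matrix" (3x3 intrinsics, pixels), "world_from_camera" (4x4, takes a point from camera to world coordinates). Camera axes: x right, y down, z forward; pixel columns grow to the right and rows downward; lengths in mm; the calibration is good to about 2 mm. A picture is of the moment at which its call begins: read the wrist's pose just before it. calibration takes no time and is no camera call; for the wrist camera it gives the pose at the moment of the call.
- ticket.job_done(): hands the job in; it is judged then, once.
The state is a dict: "time_s": time; "qpos": joint angles; "qvel": joint speeds; "effort": joint torques, N m; "ee_pos": TCP position; "ee_rot": TCP orientation; "force": force on the tool from outside, world axes, zero at the start; "torque": the same for the moment, N m; "gripper_width": finger opening in mm; "gripper_force": force on a finger pad.
Only numpy, scipy, OpenCV 4.12 (cv2) and the standard library are available. Lean on these libraries where they do the work, as an engineer would, in place of code of your own. Each camera call takes 0.05 s, during which the arm holds its last target. There are 200 camera calls.

## Working session

There is one attempt and no reset: what is moved stays moved. The work goes in short steps, Python scripts to look and compute and a shell command to move; the robot and the scene stay as the last step left them, time stands still between calls to the robot, and variables do not carry over. Pictures are saved under pics/ and viewed, at most 10 in all, crops included, and the job is handed in when it is done.

```bash
mkdir -p pics; cat > h.py <<'E'
import numpy as np,cv2
from workcell import telemetry,eyes,ticket
def grab(n,f):
    c=eyes.calibration(n);im=eyes.grab_frame(n);cv2.imwrite('pics/'+f+'.png',im[...,::-1]);return im,c
def ray(c,uv,z):
    K=np.array(c["camera_matrix"]);T=np.array(c["world_from_camera"])
    d=T[:3,:3]@np.linalg.solve(K,[uv[0],uv[1],1]);o=T[:3,3];return o+d*(z-o[2])/d[2]
def proj(c,p):
    K=np.array(c["camera_matrix"]);T=np.linalg.inv(np.array(c["world_from_camera"]))
    q=K@(T[:3,:3]@np.array(p,float)+T[:3,3]);return q[:2]/q[2]
E
python3 - <<'E'
from h import *
a,c=grab('top','t0');b,d=grab('side','s0')
im=np.vstack([a,b])
cv2.imwrite('pics/ts.png',cv2.resize(np.hstack([a,b]),(800,300))[...,::-1])
for x in(c,d):print(np.round(x["camera_matrix"],1).tolist(),np.round(x["world_from_camera"],3).tolist())
print(telemetry.state())
E
```

```text
[[451.7, 0.0, 254.9], [0.0, 451.7, 186.5], [0.0, 0.0, 1.0]] [[-0.024, -0.993, 0.115, 356.734], [-1.0, 0.023, -0.012, -20.816], [0.009, -0.116, -0.993, 1631.26], [0.0, 0.0, 0.0, 1.0]]
[[359.8, 0.0, 249.8], [0.0, 359.8, 186.2], [0.0, 0.0, 1.0]] [[-0.918, -0.237, 0.317, 183.366], [-0.396, 0.588, -0.706, 724.453], [-0.019, -0.773, -0.634, 773.157], [0.0, 0.0, 0.0, 1.0]]
{'time_s': 0.1, 'qpos': array([-7.52306352e+01,  1.83473301e+01,  8.96984446e+01, -2.81756209e-03,
        7.20476324e+01, -1.14638983e+00]), 'qvel': array([ 0.13610404, -0.10465621, -0.07202174, -0.05367139, -0.06911535,
       -0.04973245]), 'effort': array([-1.83319565e-05, -4.13332593e+01, -2.32509649e+01,  7.28657423e-02,
        4.21502092e-02, -5.15169177e-05]), 'ee_pos': array([ 157.54440086, -552.52466365,  221.21745642]), 'ee_rot': array([-1.79906558e+02,  8.09636914e-04,  1.59166259e+01]), 'force': array([ 0.47904862, -0.02325451, -0.20023421]), 'torque': array([ 0.07207274,  0.00451997, -0.00712975]), 'gripper_force': 0.0, 'gripper_width': 91.22520788178994}
```

View pics/t0.png

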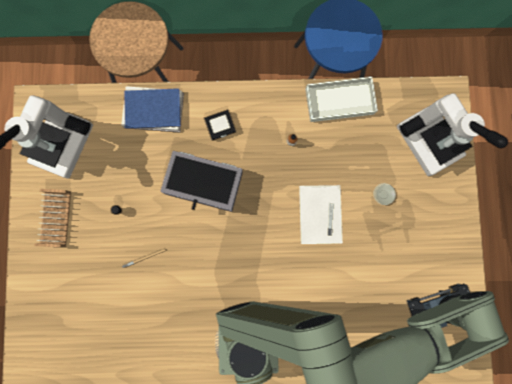

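View pics/s0.png

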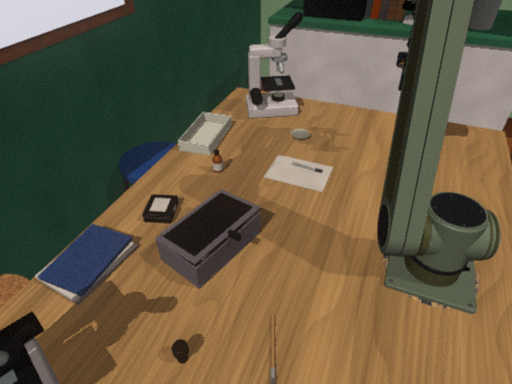

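The top view shows the case centred near (202,181) with its tab at (194,205), and the paper near (321,214). The side view shows the lid about closed, with the tab at (235,236). Next I'll zoom in on the case.

```bash
python3 - <<'E'
from h import *
a=cv2.imread('pics/t0.png');b=cv2.imread('pics/s0.png')
o=np.hstack([cv2.resize(a[140:220,150:250],(400,320),interpolation=2),cv2.resize(b[180:280,150:275],(400,320),interpolation=2)])
cv2.imwrite('pics/z0.png',o)
c=eyes.calibration('top')
h=cv2.cvtColor(a,cv2.COLOR_BGR2HSV)
m=((h[...,1]<60)&(h[...,2]<160)).astype(np.uint8)
m[:, :150]=0;m[:,252:]=0;m[:148]=0;m[222:]=0
n,l,s,ce=cv2.connectedComponentsWithStats(m)
i=1+np.argmax(s[1:,4]);cs=max(cv2.findContours((l==i).astype(np.uint8),0,1)[0],key=cv2.contourArea)
r=cv2.minAreaRect(cs);print(s[i],r,cv2.boxPoints(r).tolist())
ap=cv2.approxPolyDP(cs,3,True)[:,0];print([(p.tolist(),np.round(ray(c,p,85)[:2]).tolist()) for p in ap])
w=((h[...,1]<60)&(h[...,2]>180)).astype(np.uint8);w[:,:290]=0;w[:,350:]=0;w[:175]=0;w[255:]=0
cs=max(cv2.findContours(w,0,1)[0],key=cv2.contourArea);r=cv2.minAreaRect(cs);print(r,ray(c,r[0],2))
E
```

```text
[ 161  151   81   61 3262] ((200.71302795410156, 183.306396484375), (73.8676528930664, 51.69029998779297), 14.826478958129883) [[158.39532470703125, 198.83993530273438], [171.62249755859375, 148.87066650390625], [243.03073120117188, 167.77285766601562], [229.80355834960938, 217.74212646484375]]
[([173, 151], [667.0, 242.0]), ([161, 191], [528.0, 284.0]), ([192, 200], [495.0, 178.0]), ([193, 208], [467.0, 174.0]), ([197, 201], [491.0, 161.0]), ([231, 211], [454.0, 45.0]), ([241, 169], [598.0, 7.0])]
((320.2410583496094, 214.3871307373047), (58.75063705444336, 41.47991180419922), 87.83892822265625) [ 439.16353307 -273.58905749    2.        ]
```

View pics/z0.png

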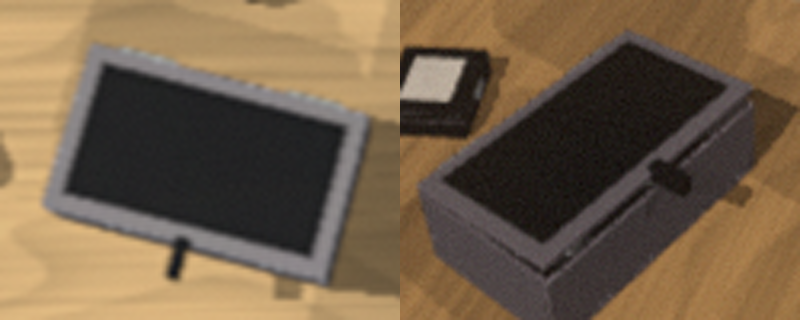

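The crop shows the lid slightly ajar, with a dark gap at the front. The tab is centred at about (194.5,204.7) in the top view and (234.4,235.3) in the side view. I'll triangulate these points and fit the case.

```bash
python3 - <<'E'
from h import *
t=eyes.calibration('top');s=eyes.calibration('side')
def P(c):return np.array(c["camera_matrix"])@np.linalg.inv(np.array(c["world_from_camera"]))[:3]
def tri(a,b):
    x=cv2.triangulatePoints(P(t),P(s),np.array(a,float).reshape(2,1),np.array(b,float).reshape(2,1))[:,0];x=x[:3]/x[3]
    print(a,b,x.round(1),'res',(proj(t,x)-a).round(1),(proj(s,x)-b).round(1));return x
k=3.2
S=lambda x,y:(150+(x-400)/k,180+y/k); T=lambda x,y:(150+x/4,140+y/4)
tri(T(178,259),S(670,175))
A=tri(T(90,42),S(420,185))   # +x+y
B=tri(T(370,118),S(628,32))  # +x-y
C=tri(T(325,284),S(752,92))  # -x-y
D=tri(T(45,208),S(548,262))  # -x+y
for p in(A,B,C,D):print(p.round(0),end=' ')
v=A-B;print(np.degrees(np.arctan2(-v[0],v[1])));v=D-C;print(np.degrees(np.arctan2(-v[0],v[1])))
E
```

```text
(194.5, 204.75) (234.375, 234.6875) [477.9 167.7 100.5] res [-0.1 -0.3] [0.7 0.1]
(172.5, 150.5) (156.25, 237.8125) [668.1 243.4  86.9] res [0.  0.1] [-0.2 -0. ]
(242.5, 169.5) (221.25, 190.0) [598.6   3.   82.5] res [-0.2 -0.5] [0.9 0.1]
(231.25, 211.0) (260.0, 208.75) [455.7  44.3  91.4] res [-0.2 -0.7] [1.4 0.1]
(161.25, 192.0) (196.25, 261.875) [524.1 280.4 100.5] res [-0.1 -0.3] [0.8 0.1]
[668. 243.  87.] [599.   3.  82.] [456.  44.  91.] [524. 280. 100.] -16.124704032131284
-16.16465885572938
```

```bash
python3 -m crank '[{"dx":0.026,"dy":0.06,"yaw":-0.64},{"dx":0.026,"dy":0.06,"yaw":-0.64},{"dx":0.026,"dy":0.06,"yaw":-0.64},{"dx":0.026,"dy":0.06,"yaw":-0.64},{"dx":0.026,"dy":0.06,"yaw":-0.64},{"dx":0.026,"dy":0.06,"yaw":-0.64},{"dx":0.026,"dy":0.06,"yaw":-0.64},{"dx":0.026,"dy":0.06,"yaw":-0.64},{"dx":0.026,"dy":0.06,"yaw":-0.64},{"dx":0.026,"dy":0.06,"yaw":-0.64}]' 0.5 15
python3 -m crank '[{"dx":0.026,"dy":0.06},{"dx":0.026,"dy":0.06},{"dx":0.026,"dy":0.06},{"dx":0.026,"dy":0.06},{"dx":0.026,"dy":0.063},{"dz":-0.03},{"dz":-0.03},{}]'
python3 - <<'E'
from h import *
im,c=grab('wrist','w0');print(np.array(c['world_from_camera']).round(3).tolist())
for z in(90,95,100):print(proj(c,(471,170,z)))
E
```

```text
[[0.274, -0.933, -0.233, 222.865], [-0.962, -0.266, -0.065, -533.568], [-0.002, 0.242, -0.97, 383.998], [0.0, 0.0, 0.0, 1.0]]
[-676.48787994 -565.20298125]
[-701.9942725  -583.84706481]
[-728.93820825 -603.54193105]validation failed for argument at $[0]...
validation failed for argument at $[0]...
```

View pics/w0.png

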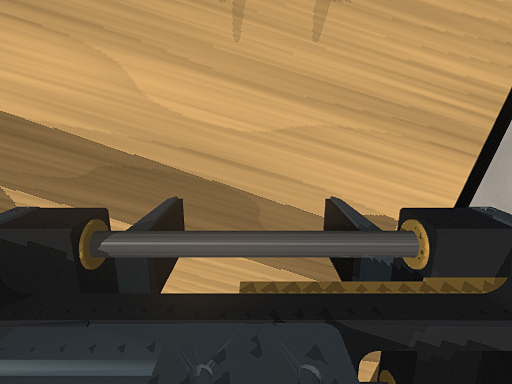

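The wrist picture shows the bare desk between the open fingers at (180,230) and (330,230), because the arm did not move. The moves were probably refused for missing keys, so I'll give all four in every row.

```bash
python3 -m crank '[{"dx":0.026,"dy":0.06,"dz":0,"yaw":-0.64},{"dx":0.026,"dy":0.06,"dz":0,"yaw":-0.64},{"dx":0.026,"dy":0.06,"dz":0,"yaw":-0.64},{"dx":0.026,"dy":0.06,"dz":0,"yaw":-0.64},{"dx":0.026,"dy":0.06,"dz":0,"yaw":-0.64},{"dx":0.026,"dy":0.06,"dz":0,"yaw":-0.64},{"dx":0.026,"dy":0.06,"dz":0,"yaw":-0.64},{"dx":0.026,"dy":0.06,"dz":0,"yaw":-0.64},{"dx":0.026,"dy":0.06,"dz":0,"yaw":-0.64},{"dx":0.026,"dy":0.06,"dz":0,"yaw":-0.64}]' 0.5 15
```

```text
time_s: 1.4
ee_pos: [366.0, -71.3, 222.0]
ee_rot: [180.0, -0.0, -16.2]
force: [0.9, -0.5, -0.3]
gripper_width: 45.3
gripper_force: 0.0
```

```bash
python3 -m crank '[{"dx":0.026,"dy":0.06,"dz":0,"yaw":0},{"dx":0.026,"dy":0.06,"dz":0,"yaw":0},{"dx":0.026,"dy":0.06,"dz":0,"yaw":0},{"dx":0.026,"dy":0.06,"dz":-0.03,"yaw":0},{"dx":0.026,"dy":0.061,"dz":-0.04,"yaw":0},{"dx":0,"dy":0,"dz":0,"yaw":0},{"dx":0,"dy":0,"dz":0,"yaw":0}]'
python3 - <<'E'
from h import *
im,c=grab('wrist','w1')
for z in(86,95,104):print(proj(c,(471,170,z)))
E
```

```text
time_s: 2.28
ee_pos: [469.3, 167.4, 165.9]
ee_rot: [179.9, 0.0, -16.1]
force: [0.2, 0.3, 1.0]
gripper_width: 45.2
gripper_force: 0.0
[250.98897387 190.98061463]
[250.90716096 193.71900003]
[250.81924601 196.66162862]
```

View pics/w1.png

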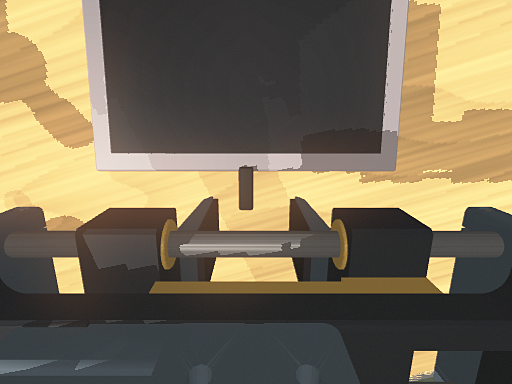

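The wrist picture shows the tab at column 246, rows 167–210, about 4 mm left of the finger centre at 251. The lid edge is level, so the yaw is right. I'll correct, go down and grip.

```bash
python3 -m crank '[{"dx":0.003,"dy":0.008,"dz":-0.03,"yaw":0},{"dx":0,"dy":0,"dz":-0.03,"yaw":0},{"dx":0,"dy":0,"dz":-0.0275,"yaw":0},{"dx":0,"dy":0,"dz":0,"yaw":0},{"dx":0,"dy":0,"dz":0,"yaw":0}]'
python3 -m crank '[{"dx":0,"dy":0,"dz":0,"yaw":0},{"dx":0,"dy":0,"dz":0,"yaw":0},{"dx":0,"dy":0,"dz":0,"yaw":0},{"dx":0,"dy":0,"dz":0,"yaw":0}]' 0 20
```

```text
time_s: 2.95
ee_pos: [472.9, 173.8, 97.5]
ee_rot: [-179.9, -0.1, -16.2]
force: [0.3, 0.4, -0.0]
gripper_width: 45.5
gripper_force: 0.0
time_s: 3.45
ee_pos: [471.9, 173.5, 95.9]
ee_rot: [179.9, 0.0, -16.0]
force: [-0.2, -3.1, 0.7]
gripper_width: 12.1
gripper_force: 20.0
```

```bash
python3 - <<'E'
import numpy as np
a=np.radians(np.linspace(5.4,104,21));r=169.5;u=-r*np.cos(a);z=r*np.sin(a)
for i in range(20):
    d=u[i+1]-u[i];print(round(np.degrees(a[i+1])),*(np.array([d*.961,-d*.277,z[i+1]-z[i]])/800).round(4))
E
```

```text
10 0.0024 -0.0007 0.0181
15 0.0039 -0.0011 0.0178
20 0.0053 -0.0015 0.0174
25 0.0067 -0.0019 0.0168
30 0.0081 -0.0023 0.0162
35 0.0094 -0.0027 0.0154
40 0.0106 -0.0031 0.0145
45 0.0118 -0.0034 0.0135
50 0.0129 -0.0037 0.0124
55 0.0138 -0.004 0.0112
60 0.0147 -0.0042 0.0099
65 0.0155 -0.0045 0.0085
69 0.0161 -0.0046 0.0071
74 0.0167 -0.0048 0.0056
79 0.0171 -0.0049 0.0041
84 0.0173 -0.005 0.0026
89 0.0175 -0.005 0.001
94 0.0175 -0.005 -0.0005
99 0.0174 -0.005 -0.0021
104 0.0172 -0.0049 -0.0036
```

```bash
python3 -m crank '[{"dx":0.0024,"dy":-0.0007,"dz":0.018,"yaw":0},{"dx":0.004,"dy":-0.001,"dz":0.018,"yaw":0},{"dx":0.0053,"dy":-0.0015,"dz":0.0174,"yaw":0},{"dx":0.0067,"dy":-0.002,"dz":0.0168,"yaw":0},{"dx":0.008,"dy":-0.0023,"dz":0.0162,"yaw":0},{"dx":0,"dy":0,"dz":0,"yaw":0}]'
```

```text
time_s: 4.2
ee_pos: [494.2, 167.1, 166.7]
ee_rot: [179.9, -0.1, -16.1]
force: [2.0, -4.7, -1.5]
gripper_width: 11.9
gripper_force: 20.0
```

```bash
python3 -m crank '[{"dx":0.0094,"dy":-0.0027,"dz":0.0154,"yaw":0},{"dx":0.0106,"dy":-0.003,"dz":0.0145,"yaw":0},{"dx":0.0118,"dy":-0.0034,"dz":0.0135,"yaw":0},{"dx":0.013,"dy":-0.0037,"dz":0.0124,"yaw":0},{"dx":0.0138,"dy":-0.004,"dz":0.0112,"yaw":0},{"dx":0.0147,"dy":-0.0042,"dz":0.01,"yaw":0},{"dx":0,"dy":0,"dz":0,"yaw":0}]'
python3 -m crank '[{"dx":0.0155,"dy":-0.0045,"dz":0.0085,"yaw":0},{"dx":0.016,"dy":-0.0046,"dz":0.007,"yaw":0},{"dx":0.0167,"dy":-0.0048,"dz":0.0056,"yaw":0},{"dx":0.017,"dy":-0.005,"dz":0.004,"yaw":0},{"dx":0,"dy":0,"dz":0,"yaw":0}]'
```

```text
time_s: 5.08
ee_pos: [552.7, 150.2, 227.4]
ee_rot: [179.9, -0.0, -16.1]
force: [-0.0, -6.2, -3.9]
gripper_width: 11.9
gripper_force: 20.0
time_s: 5.7
ee_pos: [605.0, 135.2, 247.4]
ee_rot: [179.9, 0.0, -16.1]
force: [-1.4, -5.5, -4.3]
gripper_width: 11.8
gripper_force: 20.0
```

```bash
python3 -m crank '[{"dx":0.0173,"dy":-0.005,"dz":0.0026,"yaw":0},{"dx":0.0175,"dy":-0.005,"dz":0.001,"yaw":0},{"dx":0.0175,"dy":-0.005,"dz":-0.0005,"yaw":0},{"dx":0.0174,"dy":-0.005,"dz":-0.002,"yaw":0},{"dx":0,"dy":0,"dz":0,"yaw":0}]'
python3 -m crank '[{"dx":0.011,"dy":-0.003,"dz":-0.0023,"yaw":0},{"dx":0.006,"dy":-0.0017,"dz":-0.0015,"yaw":0},{"dx":0,"dy":0,"dz":0,"yaw":0},{"dx":0,"dy":0,"dz":0,"yaw":0}]'
```

```text
time_s: 6.32
ee_pos: [660.7, 119.1, 248.4]
ee_rot: [179.9, 0.0, -16.1]
force: [-2.2, -5.7, -2.7]
gripper_width: 12.0
gripper_force: 20.0
time_s: 6.82
ee_pos: [673.6, 115.4, 245.9]
ee_rot: [179.9, 0.0, -16.1]
force: [-2.3, -6.0, -2.2]
gripper_width: 11.9
gripper_force: 20.0
```

```bash
python3 -m crank '[{"dx":0.005,"dy":-0.0014,"dz":-0.0012,"yaw":0},{"dx":0,"dy":0,"dz":0,"yaw":0},{"dx":0,"dy":0,"dz":0,"yaw":0}]'
python3 -m crank '[{"dx":0.005,"dy":-0.0014,"dz":-0.0013,"yaw":0},{"dx":0,"dy":0,"dz":0,"yaw":0},{"dx":0,"dy":0,"dz":0,"yaw":0}]'
```

```text
time_s: 7.2
ee_pos: [677.3, 114.3, 244.9]
ee_rot: [179.9, 0.0, -16.1]
force: [-2.5, -5.8, -0.7]
gripper_width: 12.3
gripper_force: 20.0
time_s: 7.58
ee_pos: [677.9, 114.2, 244.7]
ee_rot: [179.9, 0.4, -16.1]
force: [-12.4, -4.9, 4.3]
gripper_width: 11.9
gripper_force: 20.0
```

The lid is on its stop: the force rose to 12 N. I'll release, retreat up and back, then look inside.

```bash
python3 -m crank '[{"dx":-0.003,"dy":0.001,"dz":0,"yaw":0},{"dx":0,"dy":0,"dz":0,"yaw":0},{"dx":0,"dy":0,"dz":0,"yaw":0}]' 0.5
python3 -m crank '[{"dx":0,"dy":0,"dz":0.04,"yaw":0},{"dx":0,"dy":0,"dz":0.04,"yaw":0},{"dx":-0.06,"dy":0.017,"dz":0,"yaw":0},{"dx":-0.06,"dy":0.017,"dz":0,"yaw":0},{"dx":-0.06,"dy":0.017,"dz":0,"yaw":0},{"dx":-0.06,"dy":0.017,"dz":0,"yaw":0},{"dx":-0.05,"dy":0.014,"dz":0,"yaw":0},{"dx":0,"dy":0,"dz":0,"yaw":0},{"dx":0,"dy":0,"dz":0,"yaw":0}]'
python3 - <<'E'
from h import *
w,c=grab('wrist','w2');t,_=grab('top','t2');s,_=grab('side','s2')
o=np.hstack([cv2.resize(w,(400,300)),cv2.resize(t[130:220,140:260],(400,300),interpolation=2)])
cv2.imwrite('pics/z2.png',o[...,::-1])
np.savez('w2c.npz',K=c['camera_matrix'],T=c['world_from_camera'])
E
```

```text
time_s: 7.95
ee_pos: [679.8, 115.7, 243.5]
ee_rot: [-179.9, -0.1, -16.1]
force: [0.6, -0.2, -0.1]
gripper_width: 39.0
gripper_force: 0.0
time_s: 9.07
ee_pos: [447.9, 181.0, 307.1]
ee_rot: [-179.9, -0.1, -16.1]
force: [0.3, -0.4, -0.1]
gripper_width: 45.4
gripper_force: 0.0
```

View pics/z2.png

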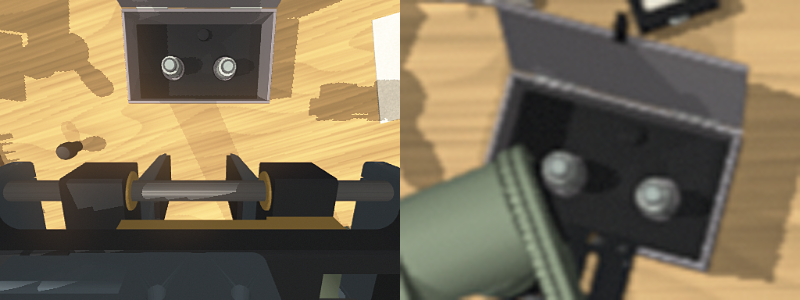

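The view shows the lid open and two barrels in their wells, at about (220,86) and (287,87) at full wrist resolution. The lens cap is at (262,45).

```bash
python3 - <<'E'
from h import *
z=np.load('w2c.npz');c={'camera_matrix':z['K'],'world_from_camera':z['T']}
b=cv2.imread('pics/w2.png');g=cv2.cvtColor(b,cv2.COLOR_BGR2GRAY)
r=g[60:115,185:330]
m=(r>85).astype(np.uint8)
for q in cv2.findContours(m,0,1)[0]:
    if cv2.contourArea(q)>100:
        x,y,w,h=cv2.boundingRect(q);x+=185;y+=60
        p=(x+w/2,y+h/2);print((x,y,w,h),[ray(c,p,k)[:2].round(1).tolist() for k in(30,45,57,67)])
o=np.hstack([cv2.resize(b[60:115,195:245],(400,440),interpolation=2),cv2.resize(b[60:115,262:312],(400,440),interpolation=2)])
cv2.imwrite('pics/z3.png',o)
for n,p in(('a',(583,185,5)),):print(proj(c,p))
E
```

```text
(273, 73, 29, 30) [[537.3, 103.2], [536.5, 105.2], [535.8, 106.9], [535.3, 108.2]]
(206, 72, 30, 31) [[565.6, 198.9], [563.8, 197.7], [562.4, 196.7], [561.2, 195.9]]
[227.89776831  75.26613952]
```

View pics/z3.png

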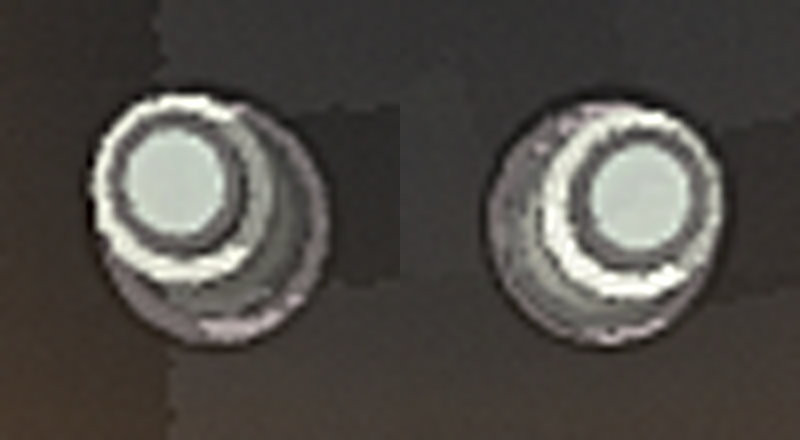

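The crops show both barrels upright. The nose discs are centred at (216.5,82.8) and (291.8,84.8), and the feet are offset as perspective predicts.

```bash
python3 - <<'E'
from h import *
z=np.load('w2c.npz');c={'camera_matrix':z['K'],'world_from_camera':z['T']}
def L(x,y):return(195+x/8-.5,60+y/8-.5)
def R(x,y):return(262+(x-400)/8-.5,60+y/8-.5)
for h,l,r in((67,(172,182),(639,197)),(57,(182,188),(633,203)),(13,(219,232),(607,228))):
    a=ray(c,L(*l),h)[:2];b=ray(c,R(*r),h)[:2];v=a-b
    print(h,a.round(1),b.round(1),np.hypot(*v).round(1),np.degrees(np.arctan2(-v[0],v[1])).round(1))
E
```

```text
67 [569.6 200.4] [538.7 101.9] 103.2 -17.4
57 [569.6 199.9] [538.6 101.6] 103.0 -17.5
13 [565.9 199.4] [538.3 101.1] 102.1 -15.7
```

```bash
python3 -m crank '[{"dx":0.05,"dy":0.008,"dz":-0.03,"yaw":0},{"dx":0.05,"dy":0.008,"dz":-0.03,"yaw":0},{"dx":0.051,"dy":0.008,"dz":-0.03,"yaw":0},{"dx":0,"dy":0,"dz":-0.05,"yaw":0},{"dx":0,"dy":0,"dz":-0.05,"yaw":0},{"dx":0,"dy":0,"dz":-0.03,"yaw":0},{"dx":0,"dy":0,"dz":0,"yaw":0},{"dx":0,"dy":0,"dz":0,"yaw":0}]' 0.62
python3 - <<'E'
from h import *
w,c=grab('wrist','w4')
for p in((569.3,200.3,67),(569.3,200.3,57)):print(proj(c,p))
cv2.imwrite('pics/z4.png',w[100:384,100:420,::-1])
E
```

```text
time_s: 10.22
ee_pos: [569.0, 200.0, 131.4]
ee_rot: [-179.9, -0.1, -16.1]
force: [-0.2, 0.8, 0.1]
gripper_width: 56.7
gripper_force: 0.0
[253.95957447 196.7944008 ]
[253.95512046 193.59193746]
```

View pics/z4.png

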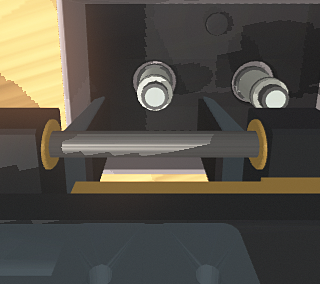

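The nose is at (254,197), exactly where predicted. I'll descend, grip and lift.

```bash
python3 -m crank '[{"dx":0,"dy":0,"dz":-0.04,"yaw":0},{"dx":0,"dy":0,"dz":-0.04,"yaw":0},{"dx":0,"dy":0,"dz":-0.03,"yaw":0},{"dx":0,"dy":0,"dz":-0.017,"yaw":0},{"dx":0,"dy":0,"dz":0,"yaw":0},{"dx":0,"dy":0,"dz":0,"yaw":0}]'
python3 -m crank '[{"dx":0,"dy":0,"dz":0,"yaw":0},{"dx":0,"dy":0,"dz":0,"yaw":0},{"dx":0,"dy":0,"dz":0,"yaw":0},{"dx":0,"dy":0,"dz":0,"yaw":0},{"dx":0,"dy":0,"dz":0,"yaw":0}]' 0 25
```

```text
time_s: 11.02
ee_pos: [568.8, 200.2, 30.3]
ee_rot: [-179.9, -0.1, -16.1]
force: [0.1, -0.1, 0.5]
gripper_width: 56.6
gripper_force: 0.0
time_s: 11.65
ee_pos: [567.9, 199.9, 29.4]
ee_rot: [-180.0, -0.0, -16.1]
force: [-1.3, -1.4, 4.2]
gripper_width: 31.3
gripper_force: 25.0
```

```bash
python3 -m crank '[{"dx":0,"dy":0,"dz":0.02,"yaw":0},{"dx":0,"dy":0,"dz":0.02,"yaw":0},{"dx":0,"dy":0,"dz":0.02,"yaw":0},{"dx":0,"dy":0,"dz":0,"yaw":0},{"dx":0,"dy":0,"dz":0,"yaw":0},{"dx":0,"dy":0,"dz":0,"yaw":0},{"dx":0,"dy":0,"dz":0,"yaw":0}]'
python3 - <<'E'
from h import *
f=[]
for i in range(8):
    if i%4==0: im,_=grab('side','lf%d'%i)
    else: eyes.grab_frame('side')
    f.append(telemetry.state()['force'])
print(np.mean(f,0).round(2),np.std(f,0).round(2))
E
```

```text
time_s: 12.52
ee_pos: [567.5, 199.8, 76.4]
ee_rot: [180.0, 0.1, -16.1]
force: [0.2, 0.2, -0.8]
gripper_width: 31.5
gripper_force: 25.0
[-0.08  0.16 -1.54] [0.32 0.51 0.57]
```

The mean reading is about 1.5 N, so this looks like the light one. I'll put it back in its well and weigh the other to confirm.

```bash
python3 -m crank '[{"dx":0,"dy":0,"dz":-0.02,"yaw":0},{"dx":0,"dy":0,"dz":-0.02,"yaw":0},{"dx":0,"dy":0,"dz":-0.015,"yaw":0},{"dx":0,"dy":0,"dz":-0.004,"yaw":0},{"dx":0,"dy":0,"dz":0,"yaw":0},{"dx":0,"dy":0,"dz":0,"yaw":0}]'
python3 -m crank '[{"dx":0,"dy":0,"dz":0,"yaw":0},{"dx":0,"dy":0,"dz":0,"yaw":0},{"dx":0,"dy":0,"dz":0,"yaw":0},{"dx":0,"dy":0,"dz":0,"yaw":0}]' 0.62
python3 -m crank '[{"dx":0,"dy":0,"dz":0.04,"yaw":0},{"dx":0,"dy":0,"dz":0.05,"yaw":0},{"dx":0,"dy":0,"dz":0.05,"yaw":0},{"dx":-0.019,"dy":-0.062,"dz":0,"yaw":0},{"dx":-0.019,"dy":-0.061,"dz":0,"yaw":0},{"dx":0,"dy":0,"dz":0,"yaw":0},{"dx":0,"dy":0,"dz":0,"yaw":0}]'
python3 - <<'E'
from h import *
f=[]
for i in range(7):
    eyes.grab_frame('side'); f.append(telemetry.state()['force'])
print(np.mean(f,0).round(2))
w,c=grab('wrist','w5')
for p in((538.6,101.2,67),(569.3,200.3,67)):print(proj(c,p))
cv2.imwrite('pics/z5.png',w[60:384,50:450,::-1])
E
```

```text
time_s: 13.68
ee_pos: [567.8, 199.9, 29.5]
ee_rot: [180.0, 0.0, -16.1]
force: [0.2, -0.1, -2.0]
gripper_width: 31.5
gripper_force: 25.0
time_s: 14.18
ee_pos: [567.8, 199.9, 29.9]
ee_rot: [-180.0, -0.0, -16.1]
force: [0.2, -0.1, 0.0]
gripper_width: 56.4
gripper_force: 0.0
time_s: 15.05
ee_pos: [537.8, 101.8, 142.1]
ee_rot: [-180.0, -0.0, -16.1]
force: [-0.1, 0.4, -0.4]
gripper_width: 56.6
gripper_force: 0.0
[0.06 0.02 0.05]
[255.04207423 192.17420853]
[137.6882671  189.85434196]
```

View pics/z5.png

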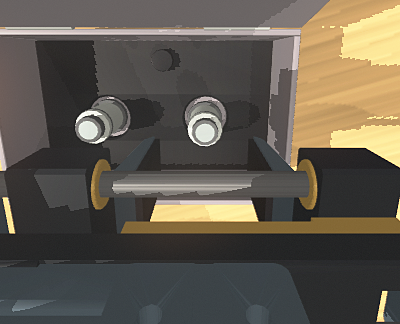

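Both barrels stand. The right nose is at (255,191), on prediction, and the left was let go upright at (140,186). The unloaded bias is about 0. Now I'll descend on the right one.

```bash
python3 -m crank '[{"dx":0,"dy":0,"dz":-0.04,"yaw":0},{"dx":0,"dy":0,"dz":-0.04,"yaw":0},{"dx":0,"dy":0,"dz":-0.04,"yaw":0},{"dx":0,"dy":0,"dz":-0.02,"yaw":0},{"dx":0,"dy":0,"dz":0,"yaw":0},{"dx":0,"dy":0,"dz":0,"yaw":0}]'
python3 -m crank '[{"dx":0,"dy":0,"dz":0,"yaw":0},{"dx":0,"dy":0,"dz":0,"yaw":0},{"dx":0,"dy":0,"dz":0,"yaw":0},{"dx":0,"dy":0,"dz":0,"yaw":0},{"dx":0,"dy":0,"dz":0,"yaw":0}]' 0 35
python3 -m crank '[{"dx":0,"dy":0,"dz":0.02,"yaw":0},{"dx":0,"dy":0,"dz":0.02,"yaw":0},{"dx":0,"dy":0,"dz":0.02,"yaw":0},{"dx":0,"dy":0,"dz":0,"yaw":0},{"dx":0,"dy":0,"dz":0,"yaw":0},{"dx":0,"dy":0,"dz":0,"yaw":0},{"dx":0,"dy":0,"dz":0,"yaw":0}]'
python3 - <<'E'
from h import *
f=[]
for i in range(8):
    eyes.grab_frame('side'); f.append(telemetry.state()['force'])
print(np.mean(f,0).round(2))
E
```

```text
time_s: 16.2
ee_pos: [538.4, 101.7, 30.9]
ee_rot: [-180.0, -0.1, -16.1]
force: [-0.2, -0.5, 0.8]
gripper_width: 56.3
gripper_force: 0.0
time_s: 16.82
ee_pos: [537.6, 101.4, 30.3]
ee_rot: [180.0, -0.0, -16.1]
force: [-0.9, -0.6, 5.2]
gripper_width: 31.2
gripper_force: 35.0
time_s: 17.7
ee_pos: [537.0, 101.4, 77.2]
ee_rot: [180.0, 0.1, -16.1]
force: [0.3, 0.1, -3.2]
gripper_width: 31.5
gripper_force: 35.0
[-0.09 -0.2  -3.64]
```

The right one is heavy, at 3.6 N against 1.5 N. I'll carry it to the sheet.

```bash
python3 -m crank '[{"dx":0,"dy":0,"dz":0.03,"yaw":0},{"dx":0,"dy":0,"dz":0.035,"yaw":0},{"dx":0,"dy":0,"dz":0.021,"yaw":0},{"dx":-0.006,"dy":-0.023,"dz":0,"yaw":0},{"dx":-0.012,"dy":-0.046,"dz":0,"yaw":0},{"dx":-0.012,"dy":-0.047,"dz":0,"yaw":0},{"dx":-0.012,"dy":-0.047,"dz":0,"yaw":0},{"dx":-0.012,"dy":-0.047,"dz":0,"yaw":0},{"dx":-0.012,"dy":-0.047,"dz":0,"yaw":0}]'
python3 -m crank '[{"dx":-0.012,"dy":-0.047,"dz":0,"yaw":0},{"dx":-0.012,"dy":-0.047,"dz":0,"yaw":0},{"dx":-0.012,"dy":-0.047,"dz":0,"yaw":0},{"dx":-0.012,"dy":-0.047,"dz":0,"yaw":0},{"dx":-0.006,"dy":-0.023,"dz":0,"yaw":0},{"dx":0,"dy":0,"dz":0,"yaw":0},{"dx":0,"dy":0,"dz":0,"yaw":0},{"dx":0,"dy":0,"dz":0,"yaw":0}]'
python3 - <<'E'
from h import *
t,c=grab('top','t6');s,d=grab('side','s6')
print(telemetry.state()['ee_pos'])
o=np.hstack([cv2.resize(t[140:250,150:360],(400,210),interpolation=2),cv2.resize(s[100:280,150:350],(400,360),interpolation=2)[:360]]) if 0 else None
A=cv2.resize(t[120:260,150:360],(400,266),interpolation=2);B=cv2.resize(s[60:290,120:370],(400,368),interpolation=2)
A=cv2.copyMakeBorder(A,0,102,0,0,0);cv2.imwrite('pics/z6.png',np.hstack([A,B])[...,::-1])
E
```

```text
time_s: 19.23
ee_pos: [482.7, -106.0, 145.6]
ee_rot: [180.0, 0.1, -16.1]
force: [0.1, -0.7, -3.1]
gripper_width: 31.4
gripper_force: 35.0
time_s: 20.23
ee_pos: [441.5, -271.9, 146.5]
ee_rot: [-180.0, 0.0, -16.0]
force: [-0.2, 0.8, -4.0]
gripper_width: 31.2
gripper_force: 35.0
[ 441.59865152 -272.06998097  146.62307416]
```

View pics/z6.png

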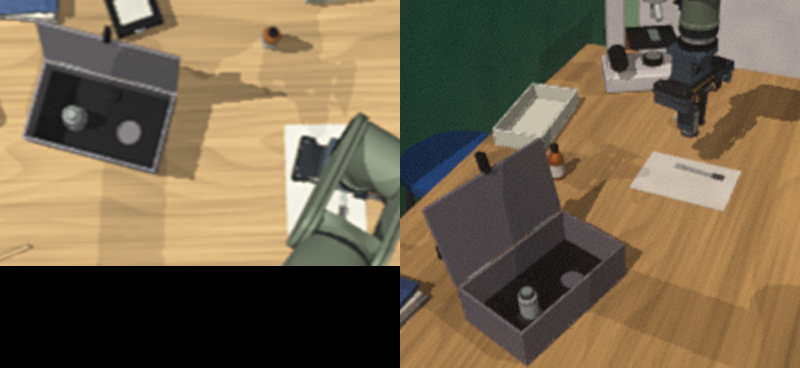

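The picture shows the lid open and the light barrel standing in the left well at (73,117). The right well is empty at (128,132), and the heavy barrel is held above the sheet. I'll hand the job in.

```bash
python3 -c "
from workcell import ticket;print(ticket.job_done())"
```

```text
the job is handed in; nothing more can be done
None
```

I handed the job in with the lid open on its stop, the lighter barrel (about 1.5 N) back in the left well, and the heavier one (about 3.6 N) held still and upright about 15 cm above the middle of the paper sheet; the judge's result was not shown.

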